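Index the workholding head to its next station by feel and lock it

ROBOT

A 6-joint arm with a two-finger parallel gripper is mounted at the origin on the work surface; the furniture and walls round the work are solid. World frame = base frame: x ahead of the robot, y to its left, z up, the work surface at z = 0. Lengths are in m, angles in rad, forces in N, time in s.
With the tool pointing down it reaches from about 0.3 to 0.775 m from the base axis. Payload 14.6 kg.
Tool frame: the origin (TCP) lies at the very end of the fingers, on their centre line; the grasp point (between the pads) lies 19 mm behind it; z points along the fingers, y is the direction in which the jaws open and shut (so a half turn about z gives the same grasp; the last joint's range is limited). The gripper opens to 94 mm and grips with 3 to 60 N. Pads are 16 mm wide; open, the fingers measure 119 mm over their backs; the gripper's body (75 mm by 177 mm) begins 78 mm behind the grasp point.
Start: joints at [-1.189, 0.3, 1.521, -0, 1.321, -0.067], TCP at [0.239, -0.496, 0.177] pointing down, gripper open.
Joint ranges: [-3.03, 3.03], [-0.79, 2.21], [0.23, 2.52], [-1.04, 4.18], [0, 3.07], [-2.55, 2.55]. Speed limits (rad/s): [2.22, 2.22, 2.57, 3.14, 3.14, 3.14].

INTERFACE

Orientations are given as [roll, pitch, yaw] about the fixed x, y, z axes, in that order (R = Rz(yaw) Ry(pitch) Rx(roll)).
In Python, from station import get_obs, vision, hand_in gives the robot as it stands.
- The arm moves only by the tool play_rows, never from a script. Its argument "moves" is a list of rows, each an object with "claw": the opening, from 0 (shut) to 1 (fully open); "linear": the shift along the tool's x, y, z in mm, a list of three; "turn": the turn, a rotation vector about the tool's x, y, z in rad, a list of three. In form: [{"claw": claw, "linear": [tx, ty, tz], "turn": [ax, ay, az]}, ...]. A call has 1 to 8 rows; each row is the pose to reach, as a shift and turn from the pose measured when the call began, along the tool's axes at that moment; what a row does not reach only later rows make up. A row lasts 1/8 s, in which the tool goes at most 62.5 mm and 10.7 degrees, less where a joint would pass 70% of its speed; a pose out of reach is approached as far as the arm can. A call with a gripper value outside its range is refused whole. The fingers move at their own pace and stop on an object; "force" is the grip in N (left out, the last holds). Time passes only in rows, so rows that repeat a pose let the fingers close. It gives the time, the measured TCP pose, the force and the opening at its end, in the units of the state.
- get_obs(): the state, without advancing time (a new reading comes with each control period).
- vision.camera(name): name is "scene" or "top"; returns the picture (400x640x3 uint8, blue, green, red); there is no depth.
- vision.camera_info(name): a dict with "camera_matrix" (3x3 intrinsics, pixels), "k1" (the pictures are not rectified: a ray, as slopes to the right and down, at radius r is drawn at 1 + k1 r^2 times it, then the intrinsics apply), "rvec" (rotation vector, rad) and "tvec" (3), from world to camera coordinates, as OpenCV has them. Camera axes: x right, y down, z forward; pixel columns grow to the right and rows downward; lengths in m; the calibration is good to about 2 mm. A picture is of the moment at which its call begins. camera_info takes no time and is no camera call.
- hand_in(): hands the job in, once; it reports no verdict.
The state is a dict: "time_s": time; "qpos": joint angles; "joint_vel": joint speeds; "tau": joint torques, N m; "ee_pos": TCP position; "eef_rot": TCP orientation; "force": force on the tool from outside, world axes, zero at the start; "moment": the same for the moment, N m; "grip_width": finger opening in m.
Only numpy, scipy, OpenCV 4.12 (cv2) and the standard library are available. Lean on these libraries where they do the work, as an engineer would, in place of code of your own. Each camera call takes 0.05 s, during which the arm holds its last target.

TASK

Index the spindle of the indexing head on to its next station and lock it there: pull the red lock plunger up, turn the black knob slowly clockwise (seen from above) until you feel the hidden detent fall into its notch, then push the plunger fully home again. The stations are unmarked and unevenly spaced, so find the notch by the torque; never force the plunger on the solid plate or wrench the knob against it, and leave the other things on the bench where they lie.

Things in the scene. Friction and masses are not known exactly. Their poses are not given: they have to be found in the camera images.
- indexing_head: Hand indexing head bolted down: grey drum, 142 mm diameter, on a round foot flange 172 mm in diameter; flat steel cover at height 44 mm. Origin on the spindle axis at bench level, z up, +y towards the lock plunger. On the spindle, from below: steel faceplate (55 mm diameter, top at 52 mm), the work (a steel ring 46 mm in diameter, top at 64 mm), a washer, the black knob.
- knob (a point): Point on the spindle axis, 86 mm above the bench, where the black fluted clamp knob is gripped; axes of the indexing head. The knob is a round cylinder 44 mm in diameter, 71 to 97 mm above the bench; unmarked, to be gripped at any angle; it is clamped fast to the spindle and turns with it. The plunger's red head is 58 mm from the axis: do not open the fingers towards it.
- spindle (a joint): Angle of spindle and knob, rad: 0 at the present station (locked, its start), growing as the knob turns clockwise seen from above. The next station is somewhere from 0.9 to 1.5 rad, different each time; stops at -0.12 and 1.9 rad.
- detent_screw (a point): Slotted brass screw in the cover, 50 mm from the axis, top at 48 mm; under it a sprung ball (20 N) bears on the hidden index plate. Torque on the knob: up to 0.8 N m over the first 0.06 rad out of the old notch; then even, only 0.05 to 0.2; over the last 0.055 rad to the next notch's middle it dips (ball helps, up to 0.5); past it up to 0.8 against you. Let go within 0.04 rad, it centres itself.
- plunger_head (a point): Middle of the red mushroom head of the lock plunger, 75 mm above the bench when home; moves with the plunger; axes of the indexing head. The head is 22 mm in diameter from 9 mm below to 3 mm above this point, narrower down to 15 mm below and domed up to 6.5 mm above. Under it is a brass sleeve, 21 mm in diameter, its top 19 mm below this point when home.
- lock_plunger (a joint): Height of the lock plunger, m: 0 fully home (its start), 0.012 pulled right up. Slides straight up and down with about 4 N of friction, no spring; stays where it is left. Its pin clears the index plate above 0.0085; over solid plate it stops dead at 0.007 to 0.008; it goes home only within about 0.03 rad of the middle of a station.
- lock_pin: The round-ended steel pin, 6 mm in diameter, at the lower end of the lock plunger, hidden in the head; origin at its tip. It may be loaded against the index plate with at most 25 N, in any direction.
- oilstone_b: Bystander: dark oilstone 25 x 75 x 10 mm on the near corner of the mat; origin at the middle of its underside.
- screwdriver_a: Bystander: screwdriver with red handle, 182 mm long, between mat and green tool case; origin at the middle of its underside.
- hex_key_c: Bystander: large black hex L-key, 125 mm long, lying to the right of the mat; origin at the middle of its underside.
- dowel_a: Bystander: ground steel dowel 10 mm in diameter, 45 mm long, lying at the back; origin at the middle of its underside.

How it is judged:
On the way, in this order (a step that is already met when the one before it is completed fails the run):
1. the lock plunger is pulled up clear of the index plate (value of joint lock_plunger above 0.0082 m), for 0.2 s.
2. with the plunger up, the spindle is turned clockwise well out of its old station (value of joint spindle above 0.6 rad and value of joint lock_plunger above 0.0075 m), for 0.1 s.
At the end, for the whole second after the job is handed in: The lock plunger is home in the next station: within 2 mm of its lowest position, with the spindle turned 0.75 to 1.6 rad clockwise from its start (a plunger over solid plate stops 7 to 8 mm up) and at rest (value of joint lock_plunger below 0.002 m and value of joint spindle between 0.75 and 1.6 rad and velocity of joint spindle between -0.05 and 0.05 rad/s); the robot touches nothing.
It fails at once if the lock pin is jammed: more than 25 N between pin and index plate (contact force between lock_pin and anything else above 25 N).
It fails at once if a bystander (oilstone, screwdriver, hex key or dowel) is shifted by more than 30 mm (distance of any of oilstone_b, screwdriver_a, hex_key_c, dowel_a from where it was at the start of the episode above 0.03 m).
It also fails if it takes over 70 s, if anything falls off the work surface, if the arm or the gripper's body presses on something with over 40 N, if the wrist force passes 120 N, or if a joint passes its speed limit or range.

## Working session

There is one attempt and no reset: what is moved stays moved. The work goes in short steps, Python scripts to look and compute and a tool call to move; the robot and the scene stay as the last step left them, time stands still between calls to the robot, and variables do not carry over. Pictures are saved under pics/ and viewed, and the job is handed in when it is done.

Besides the shell and the picture viewer there is one more tool, called after "Call:" as name([rows], argument=value, ...), one row to a line, values as JSON. play_rows: Moves the arm, as the interface text tells. Its arguments: {"type":"object","properties":{"moves":{"type":"array","items":{"type":"object","properties":{"claw":{"type":"number"},"linear":{"type":"array","items":{"type":"number"}},"turn":{"type":"array","items":{"type":"number"}}}}},"force":{"type":"number"}},"required":["moves"]}

```bash
mkdir -p pics; ls; python3 - <<'E'
from station import get_obs, vision
import cv2
o=get_obs(); print(o)
for n in("scene","top"):
    cv2.imwrite(f"pics/{n}0.png",vision.camera(n)); print(n,vision.camera_info(n))
E
```

```text
pics
{'time_s': 0.0, 'qpos': array([-1.18861181e+00,  3.00452292e-01,  1.52160119e+00, -1.29150524e-06,
        1.32068545e+00, -6.65946930e-02]), 'joint_vel': array([ 1.01440901e-03,  5.96144192e-04,  6.43548231e-05, -9.50002214e-04,
        1.69953163e-03,  6.47916257e-04]), 'tau': array([ 1.30960820e-03, -5.31807625e+01, -3.52742636e+01,  7.08904839e-02,
        2.43537506e-02, -1.24676853e-04]), 'ee_pos': array([ 0.23851383, -0.49525887,  0.17648816]), 'eef_rot': array([-3.14044883e+00, -7.50319419e-05,  4.48779490e-01]), 'force': array([ 0.08246392, -0.37684016, -0.92512753]), 'moment': array([-0.02017025, -0.04488964, -0.00900135]), 'grip_width': 0.09364118034092273}
scene {'camera_matrix': array([[490.64932013,   0.        , 321.40269049],
       [  0.        , 490.64932013, 200.54736464],
       [  0.        ,   0.        ,   1.        ]]), 'k1': -0.10449363828293554, 'rvec': array([ 0.5789445 , -2.66841509,  1.15060747]), 'tvec': array([0.49288939, 0.15118138, 0.96436951])}
top {'camera_matrix': array([[405.24251309,   0.        , 314.94452991],
       [  0.        , 405.24251309, 200.87815894],
       [  0.        ,   0.        ,   1.        ]]), 'k1': -0.08467874115545648, 'rvec': array([ 2.11725066, -2.17476883,  0.18491976]), 'tvec': array([0.07875814, 0.53635307, 0.8535476 ])}
```

View pics/scene0.png

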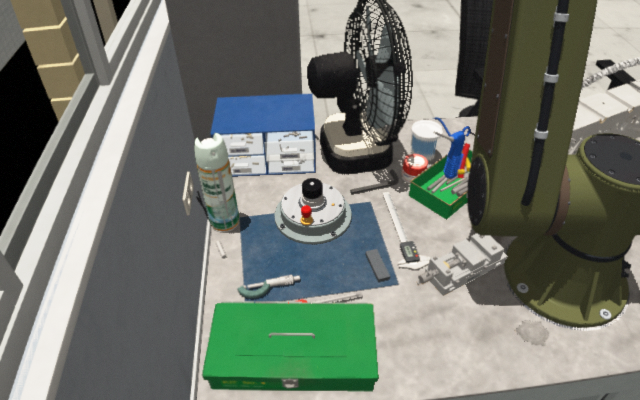

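View pics/top0.png

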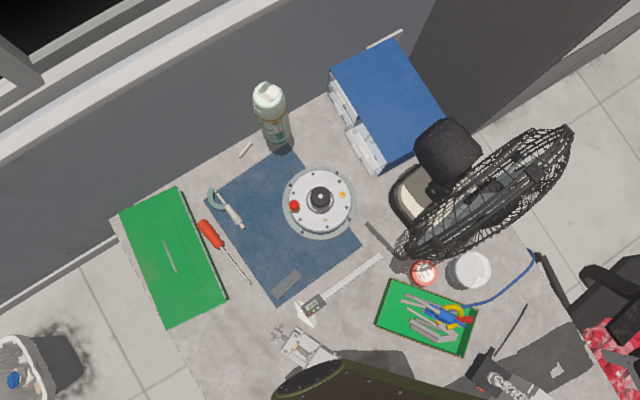

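```bash
cat > h.py <<'E'
import numpy as np, cv2
from station import get_obs, vision
def cam(n):
    i=vision.camera_info(n); K=i["camera_matrix"]; D=np.array([i["k1"],0,0,0,0.]); R=cv2.Rodrigues(i["rvec"])[0]; t=np.array(i["tvec"]).ravel()
    return K,D,R,t
def ray(n,p):
    K,D,R,t=cam(n); u=cv2.undistortPoints(np.array([[p]],float),K,D)[0,0]
    d=R.T@np.array([u[0],u[1],1]); return -R.T@t,d/np.linalg.norm(d)
def onplane(n,p,z):
    c,d=ray(n,p); return c+d*(z-c[2])/d[2]
def proj(n,P):
    K,D,R,t=cam(n); return cv2.projectPoints(np.array([P],float),cv2.Rodrigues(R)[0],t,K,D)[0][0,0]
def tri(ps):
    A=np.zeros((3,3));b=np.zeros(3);L=[]
    for n,p in ps:
        c,d=ray(n,p);M=np.eye(3)-np.outer(d,d);A+=M;b+=M@c;L.append((c,d))
    X=np.linalg.solve(A,b); return X,[np.linalg.norm(np.cross(X-c,d)) for c,d in L]
E
python3 - <<'E'
from h import *
for n in("scene","top"):
    print(n,-cam(n)[2].T@cam(n)[3],proj(n,[0,0,0]),proj(n,[0.5,0,0]),proj(n,[0.239,-0.496,0.177]))
    im=cv2.imread(f"pics/{n}0.png"); hsv=cv2.cvtColor(im,cv2.COLOR_BGR2HSV)
    x0,y0,x1,y1=(260,165,365,245) if n=="scene" else (275,160,365,245)
    crop=im[y0:y1,x0:x1]; s=7 if n=="scene" else 7
    cv2.imwrite(f"pics/{n}0c.png",cv2.resize(crop,None,fx=s,fy=s,interpolation=cv2.INTER_CUBIC)[:600,:800])
    m=cv2.inRange(hsv,(0,140,90),(6,255,255))|cv2.inRange(hsv,(172,140,90),(180,255,255))
    k=cv2.inRange(hsv,(0,0,0),(180,255,60))
    for nm,mm in(("red",m),("blk",k)):
        z=np.zeros_like(mm); z[y0:y1,x0:x1]=mm[y0:y1,x0:x1]
        N,L,S,C=cv2.connectedComponentsWithStats(z)
        for i in range(1,N):
            if S[i,4]>25: print(nm,S[i],C[i])
E
```

```text
scene [0.19063217 0.74725087 0.77529338] [564.68455158 275.16793683] [338.36574693 205.4132334 ] [506.6857022   64.03455719]
red [301 205  11  13 100] [305.84 210.75]
blk [329 165  36   9 267] [347.65917603 168.42322097]
blk [303 179  19  20 316] [311.95253165 188.81329114]
top [0.39821532 0.07932322 0.92604177] [351.05964688 446.82676824] [343.13993256 219.43986758] [613.6552607 337.1048361]
red [289 200   9  10  70] [293.35714286 204.65714286]
```

```bash
ls pics
```

```text
scene0.png
scene0c.png
top0.png
top0c.png
```

View pics/scene0c.png

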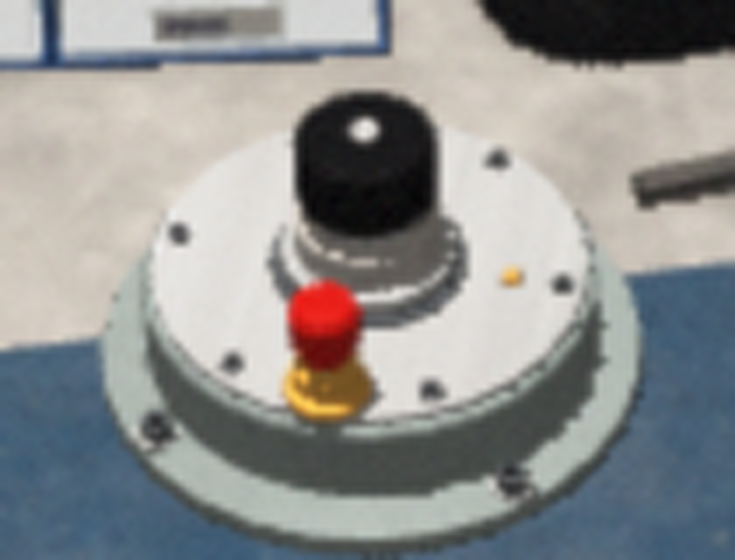

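View pics/top0c.png

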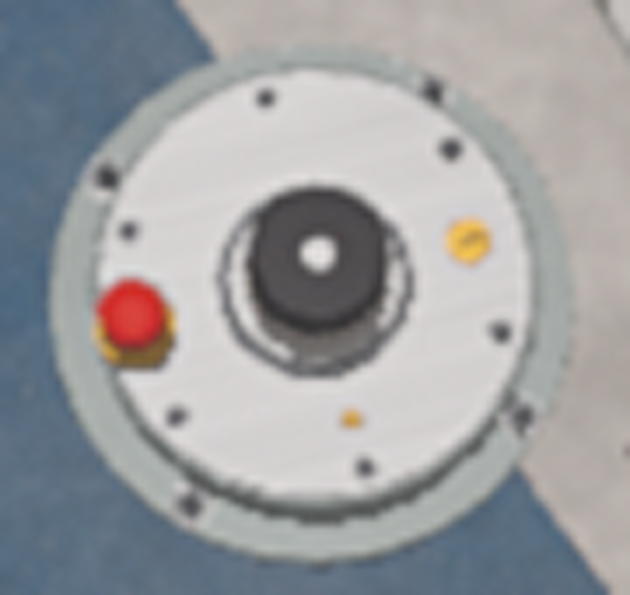

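```bash
python3 - <<'E'
from h import *
X,e=tri([("scene",(311.6,183.1)),("top",(320.0,195.9))]);print("knobtop",X,e)
X2,e=tri([("scene",(305.84,210.75)),("top",(293.36,204.66))]);print("red",X2,e)
k=onplane("top",(320.0,195.9),0.0975);r=onplane("top",(293.36,204.66),0.077);print(k,r)
k2=onplane("scene",(311.6,183.1),0.0975);r2=onplane("scene",(305.84,210.75),0.073);print(k2,r2)
for a,b in((k,r),(k2,r2)):
    d=b-a; print(np.hypot(*d[:2]),np.degrees(np.arctan2(d[1],d[0])))
# flange centre: ellipse check
for n,c in(("top",(310/7+275,305/7+160)),):
    print(onplane(n,c,0.01))
# other things
for n,p in(("top",(268,95)),("top",(375,165)),("top",(245,150))):print(p,onplane(n,p,0))
E
```

```text
knobtop [0.53947231 0.05443172 0.09707666] [np.float64(0.00024481450148792984), np.float64(0.00024481450148809274)]
red [0.52626279 0.11096344 0.07171396] [np.float64(0.0003178882456131108), np.float64(0.000317888245613012)]
[0.53963505 0.05452248 0.0975    ] [0.52577276 0.11087171 0.077     ]
[0.53900714 0.05482248 0.0975    ] [0.52532996 0.1120675  0.073     ]
0.05802929328642067 103.8207013061283
0.05885624599327928 103.43740096776135
[0.53682115 0.05406619 0.01      ]
(268, 95) [0.80804719 0.17037695 0.        ]
(375, 165) [ 0.62685249 -0.08027662  0.        ]
(245, 150) [0.67095779 0.22565039 0.        ]
```

```bash
python3 - <<'E'
from h import *
for nm,n,p,z in(("fan base L","scene",(325,160),0),("fan base front","scene",(358,172),0),("fan base R","scene",(395,160),0),("bottle base","scene",(222,228),0),("bottle base top","top",(290,152),0),("tray far","scene",(412,190),0),("tray near","scene",(450,215),0),("cab","scene",(313,172),0),("micr","scene",(270,285),0)):
    print(nm,onplane(n,p,z))
print("bottle top",tri([("scene",(212,138)),("top",(268,90))]))
print("plier top",tri([("scene",(455,132)),("top",(430,318))]))
print("pail top",tri([("scene",(428,130)),("top",(468,268))]))
E
```

```text
fan base L [ 0.59645128 -0.13873094  0.        ]
fan base front [ 0.50283176 -0.12880497  0.        ]
fan base R [ 0.43470497 -0.21129792  0.        ]
bottle base [ 7.04292759e-01  1.70108871e-01 -1.11022302e-16]
bottle base top [0.66321784 0.1192821  0.        ]
tray far [ 3.61893671e-01 -1.19551117e-01  1.11022302e-16]
tray near [ 0.25880345 -0.07395717  0.        ]
cab [ 0.60386677 -0.08360607  0.        ]
micr [ 5.33012415e-01  2.61780234e-01 -1.11022302e-16]
bottle top (array([0.71089002, 0.14561135, 0.22679093]), [np.float64(0.00640146829169924), np.float64(0.006401468291699143)])
plier top (array([ 0.29440227, -0.13766987,  0.17495401]), [np.float64(0.0009607911425105102), np.float64(0.0009607911425105472)])
pail top (array([ 0.37661706, -0.25286612,  0.08252278]), [np.float64(0.004882290202998995), np.float64(0.004882290202999028)])
```

```bash
python3 - <<'E'
from h import *
for z in(0.1,0.2,0.3,0.4):
    print(z,[np.round(onplane("top",p,z)[:2],3) for p in((398,256),(572,130),(470,240),(450,225))],[np.round(onplane("scene",p,z)[:2],3) for p in((411,60),(365,2),(400,130))])
E
```

```text
0.1 [array([ 0.411, -0.101]), array([ 0.674, -0.513]), array([ 0.439, -0.253]), array([ 0.471, -0.213])] [array([ 0.509, -0.557]), array([ 0.793, -0.926]), array([ 0.429, -0.202])]
0.2 [array([ 0.41 , -0.079]), array([ 0.641, -0.441]), array([ 0.434, -0.213]), array([ 0.462, -0.178])] [array([ 0.462, -0.363]), array([ 0.704, -0.678]), array([ 0.393, -0.061])]
0.3 [array([ 0.408, -0.057]), array([ 0.608, -0.37 ]), array([ 0.429, -0.173]), array([ 0.454, -0.142])] [array([ 0.414, -0.17 ]), array([ 0.615, -0.43 ]), array([0.358, 0.079])]
0.4 [array([ 0.406, -0.035]), array([ 0.574, -0.298]), array([ 0.424, -0.133]), array([ 0.445, -0.107])] [array([0.367, 0.023]), array([ 0.525, -0.183]), array([0.323, 0.22 ])]
```

```bash
python3 - <<'E'
from h import *
for n,(x0,y0,x1,y1),s in(("scene",(290,0,480,200),3),("top",(370,110,590,300),3)):
    im=cv2.imread(f"pics/{n}0.png")[y0:y1,x0:x1]
    cv2.imwrite(f"pics/{n}fan.png",cv2.resize(im,None,fx=s,fy=s,interpolation=cv2.INTER_CUBIC))
print(tri([("scene",(332,75)),("top",(448,150))]))
E
```

```text
(array([ 0.59693307, -0.17867943,  0.2199295 ]), [np.float64(0.0010088087263792037), np.float64(0.001008808726379435)])
```

View pics/scenefan.png

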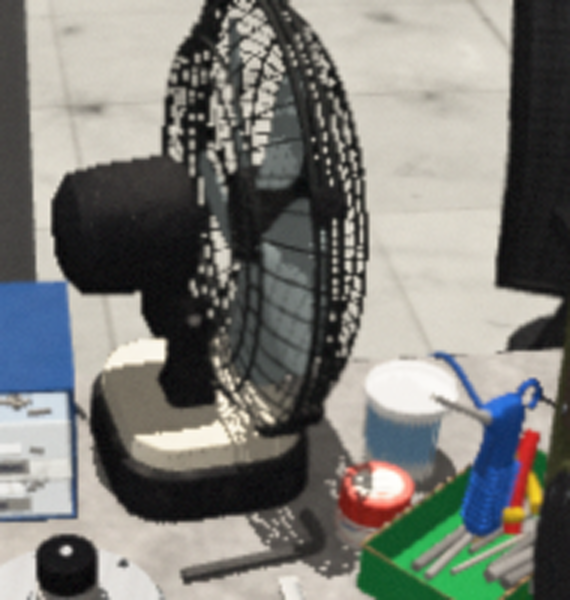

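View pics/topfan.png

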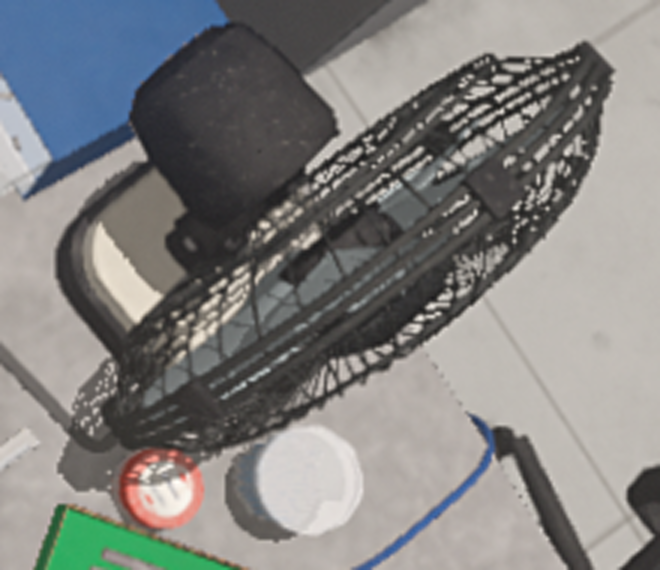

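```bash
python3 - <<'E'
from h import *
for a,b in(((380,143),(408,252)),((367,2),(567,127)),((412,72),(480,235)),((412,72),(430,257)),((404,65),(535,172)),((370,75),(485,195)),((345,55),(440,175)),((345,55),(520,130))):
    X,e=tri([("scene",a),("top",b)]);print(a,b,X.round(3),round(e[0]*2,4))
E
```

```text
(380, 143) (408, 252) [ 0.432 -0.111  0.121] 0.0302
(367, 2) (567, 127) [ 0.588 -0.336  0.339] 0.0233
(412, 72) (480, 235) [ 0.43  -0.215  0.247] 0.0196
(412, 72) (430, 257) [ 0.4   -0.106  0.307] 0.0107
(404, 65) (535, 172) [ 0.522 -0.372  0.178] 0.0818
(370, 75) (485, 195) [ 0.521 -0.246  0.203] 0.0114
(345, 55) (440, 175) [ 0.539 -0.13   0.303] 0.0115
(345, 55) (520, 130) [ 0.638 -0.34   0.189] 0.0145
```

Call:
play_rows([
  {"claw":1,"linear":[0,0,-50],"turn":[0,0,0]},
  {"claw":1,"linear":[0,0,-110],"turn":[0,0,0]},
  {"claw":1,"linear":[0,0,-170],"turn":[0,0,0]},
  {"claw":1,"linear":[20,-20,-220],"turn":[0,0,0]},
  {"claw":1,"linear":[60,-65,-220],"turn":[0,0,0]},
  {"claw":1,"linear":[100,-110,-220],"turn":[0,0,0]},
  {"claw":1,"linear":[140,-155,-220],"turn":[0,0,0]},
  {"claw":1,"linear":[180,-200,-220],"turn":[0,0,0]},
])

```text
time_s: 1.1
ee_pos: [0.314, -0.2353, 0.3966]
eef_rot: [-3.14, -0.0, 0.448]
force: [1.3, -0.2, -0.0]
grip_width: 0.0939
```

Call:
play_rows([
  {"claw":1,"linear":[30,-37,0],"turn":[0,0,-0.17]},
  {"claw":1,"linear":[60,-74,0],"turn":[0,0,-0.34]},
  {"claw":1,"linear":[91,-110,0],"turn":[0,0,-0.51]},
  {"claw":1,"linear":[122,-147,0],"turn":[0,0,-0.68]},
  {"claw":1,"linear":[177,-165,0],"turn":[0,0,-0.85]},
  {"claw":0.8,"linear":[232,-183,0],"turn":[0,0,-1.02]},
  {"claw":0.7,"linear":[287,-202,0],"turn":[0,0,-1.19]},
  {"claw":0.7,"linear":[341,-220,0],"turn":[0,0,-1.36]},
])

```text
time_s: 2.1
ee_pos: [0.527, 0.1124, 0.3965]
eef_rot: [-3.141, -0.001, 1.814]
force: [-0.0, 0.1, 0.2]
grip_width: 0.0679
```

```bash
cat > st.py <<'E'
from h import *
import sys
o=get_obs(); e=o["eef_rot"]; p=o["ee_pos"]
from scipy.spatial.transform import Rotation as Rn
R=Rn.from_euler("xyz",e).as_matrix()
print("t",round(o["time_s"],2),"p",p.round(4),"rpy",e.round(4),"q",o["qpos"].round(3),"F",o["force"].round(2),"M",o["moment"].round(3),"w",round(o["grip_width"],4))
if len(sys.argv)>3:
    T=np.array([float(a) for a in sys.argv[1:4]]); print("tool shift mm",(R.T@(T-p)*1000).round(1))
    if len(sys.argv)>4:
        Rt=Rn.from_euler("xyz",[np.pi,0,np.radians(float(sys.argv[4]))]).as_matrix()
        print("turn",Rn.from_matrix(R.T@Rt).as_rotvec().round(4))
E
python3 st.py 0.5257 0.111 0.058 103.6
```

```text
t 2.1 p [0.527  0.1124 0.3965] rpy [-3.1411e+00 -1.1000e-03  1.8142e+00] q [ 1.420e-01  2.200e-01  1.125e+00  1.000e-03  1.797e+00 -1.020e-01] F [-0.04  0.09  0.21] M [-0.038 -0.074  0.018] w 0.0679
tool shift mm [ -1.4  -1.4 338.5]
turn [-0.0005 -0.0011  0.0061]
```

Call:
play_rows([
  {"claw":0.6,"linear":[-1.4,-1.4,60],"turn":[0,0,0.006]},
  {"claw":0.6,"linear":[-1.4,-1.4,120],"turn":[0,0,0.006]},
  {"claw":0.6,"linear":[-1.4,-1.4,180],"turn":[0,0,0.006]},
  {"claw":0.6,"linear":[-1.4,-1.4,240],"turn":[0,0,0.006]},
  {"claw":0.6,"linear":[-1.4,-1.4,290],"turn":[0,0,0.006]},
  {"claw":0.6,"linear":[-1.4,-1.4,296],"turn":[0,0,0.006]},
])

```text
time_s: 2.85
ee_pos: [0.524, 0.1108, 0.0978]
eef_rot: [-3.135, -0.002, 1.808]
force: [0.1, 0.7, 1.1]
grip_width: 0.0565
```

```bash
python3 st.py 0.5257 0.111 0.058 103.6; python3 - <<'E'
from h import *
for n,(x0,y0,x1,y1) in(("scene",(240,120,400,240)),("top",(230,140,390,260))):
    im=vision.camera(n); cv2.imwrite(f"pics/{n}1.png",im)
    cv2.imwrite(f"pics/{n}1c.png",cv2.resize(im[y0:y1,x0:x1],None,fx=5,fy=5,interpolation=cv2.INTER_CUBIC))
E
```

```text
t 2.85 p [0.524  0.1108 0.0978] rpy [-3.1353e+00 -1.7000e-03  1.8083e+00] q [ 1.390e-01  3.510e-01  1.647e+00  1.000e-03  1.150e+00 -9.900e-02] F [0.05 0.73 1.11] M [-0.062 -0.146 -0.016] w 0.0565
tool shift mm [-0.3  1.9 39.8]
turn [-0.0063 -0.0017  0.0002]
```

View pics/scene1c.png

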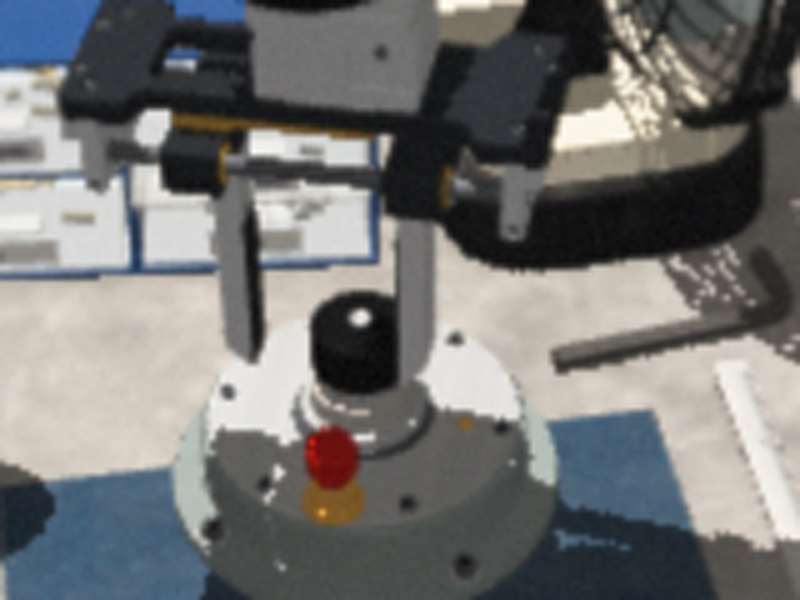

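View pics/top1.png

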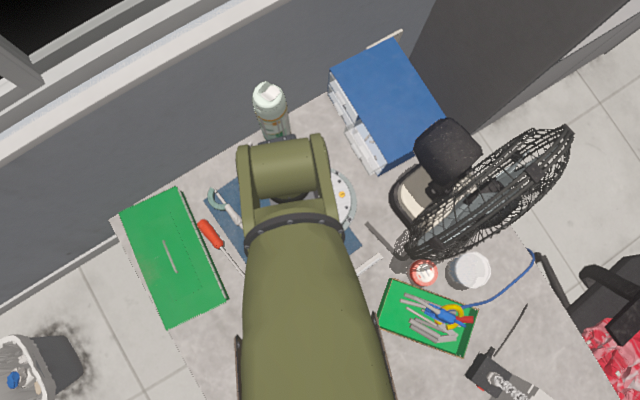

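```bash
python3 - <<'E'
from h import *
print(proj("scene",[0.524,.1108,.0978]),proj("scene",[0.5257,.111,.0978]),proj("scene",[0.5257,.111,.075]))
im=cv2.imread("pics/scene1.png");hsv=cv2.cvtColor(im,cv2.COLOR_BGR2HSV)
m=cv2.inRange(hsv,(0,140,50),(6,255,255))|cv2.inRange(hsv,(172,140,50),(180,255,255))
m[:200]=0;m[:,:290]=0;m[225:]=0;m[:,320:]=0
N,L,S,C=cv2.connectedComponentsWithStats(m);print(S,C)
E
```

```text
[306.32579936 201.7324662 ] [305.52325609 201.55746795] [305.87597825 209.66600344]
[[     0      0    640    400 255902]
 [   301    206     11     12     98]] [[319.50527936 199.49554517]
 [305.71428571 211.13265306]]
```

```bash
python3 - <<'E'
from h import *
j=np.array([np.cos(.2374),np.sin(.2374),0]);t=np.array([.524,.1108,.0978])
r=np.array([-j[1],j[0],0])
for z in(0,.019,.08):
  for s in(-.028,-.040,.028,.040): print(z,s,[((proj("scene",t+s*j+k*r+[0,0,z])-[240,120])*5).round(0) for k in(-.008,.008)])
E
```

```text
0 -0.028 [array([404., 404.]), array([396., 431.])]
0 -0.04 [array([433., 408.]), array([426., 435.])]
0 0.028 [array([269., 387.]), array([259., 413.])]
0 0.04 [array([240., 383.]), array([230., 410.])]
0.019 -0.028 [array([403., 369.]), array([395., 396.])]
0.019 -0.04 [array([433., 373.]), array([425., 400.])]
0.019 0.028 [array([266., 352.]), array([257., 379.])]
0.019 0.04 [array([237., 348.]), array([228., 375.])]
0.08 -0.028 [array([402., 251.]), array([393., 278.])]
0.08 -0.04 [array([433., 255.]), array([425., 282.])]
0.08 0.028 [array([259., 234.]), array([249., 260.])]
0.08 0.04 [array([228., 231.]), array([218., 257.])]
```

```bash
python3 - <<'E'
from h import *
im=cv2.imread("pics/scene1.png")[150:220,270:350]
cv2.imwrite("pics/scene1d.png",cv2.resize(im,None,fx=8,fy=8,interpolation=cv2.INTER_CUBIC))
E
```

```text
(no output)
```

View pics/scene1d.png

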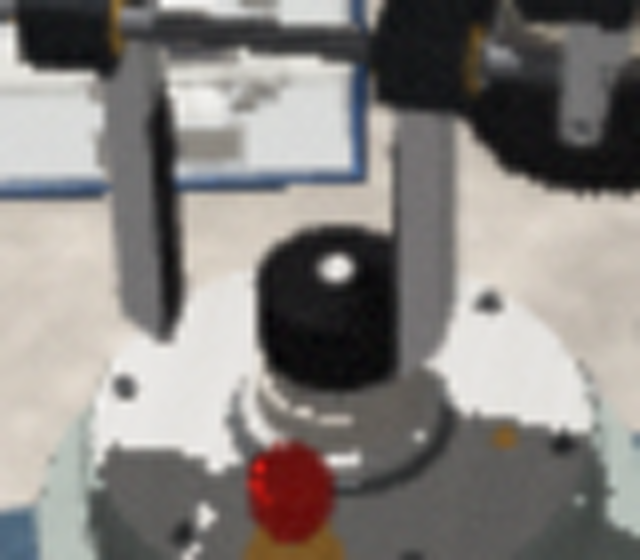

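Call:
play_rows([
  {"claw":0.6,"linear":[-0.3,1.9,10],"turn":[-0.006,0,0]},
  {"claw":0.6,"linear":[-0.3,1.9,20],"turn":[-0.006,0,0]},
  {"claw":0.6,"linear":[-0.3,1.9,30],"turn":[-0.006,0,0]},
])

```text
time_s: 3.32
ee_pos: [0.5282, 0.1113, 0.0711]
eef_rot: [3.135, -0.001, 1.808]
force: [0.6, 0.2, 0.3]
grip_width: 0.0565
```

```bash
python3 st.py 0.5257 0.111 0.058 103.6; python3 - <<'E'
from h import *
n="scene";im=vision.camera(n); cv2.imwrite(f"pics/{n}2.png",im)
x0,y0,x1,y1=260,120,360,240
cv2.imwrite(f"pics/{n}2c.png",cv2.resize(im[y0:y1,x0:x1],None,fx=5,fy=5,interpolation=cv2.INTER_CUBIC))
j=np.array([np.cos(.2374),np.sin(.2374),0]);t=np.array([.5257,.111,.068]);r=np.array([-j[1],j[0],0])
for s in(-.028,.028): print([((proj("scene",t+s*j+k*r)-[x0,y0])*5).round(0) for k in(-.008,.008)])
E
```

```text
t 3.33 p [0.5282 0.1113 0.0711] rpy [ 3.1354e+00 -1.1000e-03  1.8083e+00] q [ 0.139  0.385  1.669  0.002  1.081 -0.099] F [0.6  0.21 0.34] M [ 0.008 -0.049  0.004] w 0.0565
tool shift mm [ 0.3 -2.5 13.1]
turn [ 0.0062 -0.0011  0.0001]
[array([301., 456.]), array([293., 483.])]
[array([168., 439.]), array([159., 465.])]
```

View pics/scene2c.png

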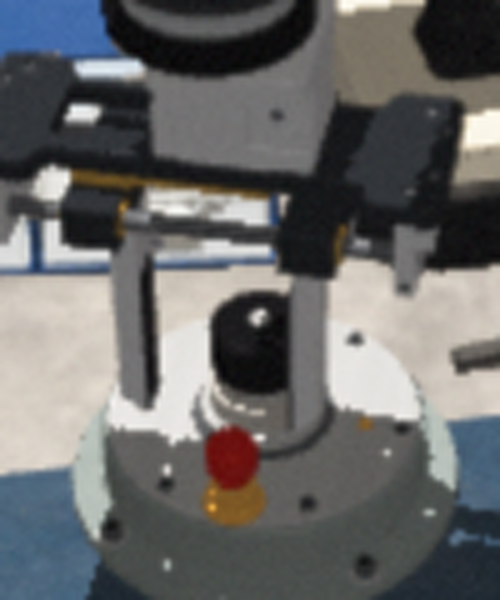

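```bash
python3 - <<'E'
from h import *
a=.139;u=np.array([np.cos(a),np.sin(a),0]);v=np.array([-np.sin(a),np.cos(a),0])
im=cv2.imread("pics/top1.png")
for off,c in((0,(0,0,255)),(.037,(0,255,255))):
  for z in(.25,.35,.45):
    P=[proj("top",u*s+v*off+np.array([0,0,z])) for s in(.3,.4,.5,.55)]
    print(off,z,[p.round(0) for p in P])
  z=.35
  P=[proj("top",u*s+v*off+np.array([0,0,z])) for s in(.25,.35,.45,.53)]
  cv2.polylines(im,[np.int32(P)],False,c,1)
cv2.imwrite("pics/top1l.png",im)
E
```

```text
0 0.25 [array([335., 327.]), array([324., 266.]), array([314., 207.]), array([309., 178.])]
0 0.35 [array([339., 338.]), array([327., 266.]), array([315., 197.]), array([309., 164.])]
0 0.45 [array([345., 353.]), array([330., 266.]), array([316., 183.]), array([309., 143.])]
0.037 0.25 [array([312., 331.]), array([302., 270.]), array([293., 210.]), array([288., 182.])]
0.037 0.35 [array([313., 343.]), array([301., 271.]), array([290., 201.]), array([284., 168.])]
0.037 0.45 [array([313., 359.]), array([299., 272.]), array([286., 188.]), array([279., 148.])]
```

View pics/top1l.png

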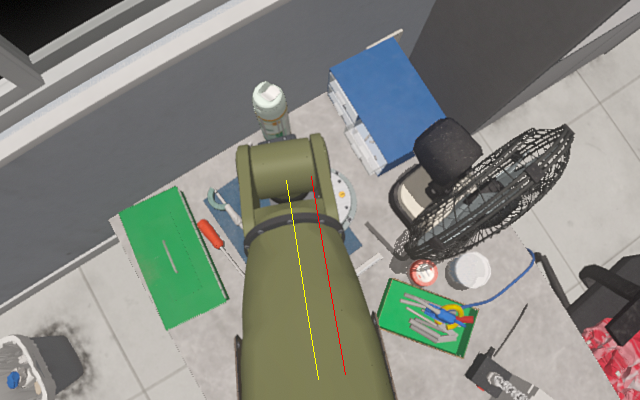

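Call:
play_rows([
  {"claw":0.6,"linear":[0,-2.0,13],"turn":[0.003,0,0]},
  {"claw":0.6,"linear":[0,-2.0,13],"turn":[0.003,0,0]},
  {"claw":0.3,"linear":[0,-2.0,13],"turn":[0.003,0,0]},
  {"claw":0.3,"linear":[0,-2.0,13],"turn":[0.003,0,0]},
], force=4)

```text
time_s: 3.88
ee_pos: [0.5258, 0.1108, 0.057]
eef_rot: [3.14, -0.001, 1.808]
force: [-0.4, -0.3, 0.9]
grip_width: 0.0398
```

```bash
python3 st.py 0.5257 0.111 0.058 103.6; python3 - <<'E'
from h import *
n="scene";im=vision.camera(n); cv2.imwrite(f"pics/{n}3.png",im)
x0,y0,x1,y1=260,120,360,240
cv2.imwrite(f"pics/{n}3c.png",cv2.resize(im[y0:y1,x0:x1],None,fx=5,fy=5,interpolation=cv2.INTER_CUBIC))
E
```

```text
t 3.88 p [0.5258 0.1108 0.057 ] rpy [ 3.1398e+00 -1.2000e-03  1.8083e+00] q [ 0.139  0.402  1.683  0.002  1.055 -0.1  ] F [-0.38 -0.26  0.9 ] M [-0.023 -0.052  0.029] w 0.0398
tool shift mm [ 0.2 -0.  -1. ]
turn [ 0.0018 -0.0012  0.0001]
```

View pics/scene3c.png

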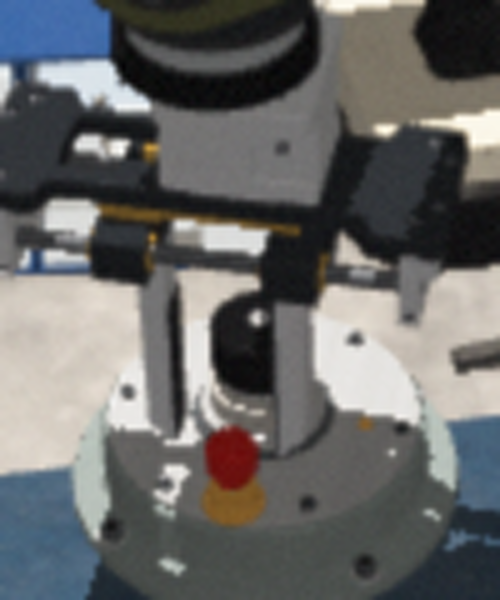

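Call:
play_rows([
  {"claw":0.1,"linear":[0,0,-1],"turn":[0,0,0]},
  {"claw":0.1,"linear":[0,0,-1],"turn":[0,0,0]},
  {"claw":0.1,"linear":[0,0,-1],"turn":[0,0,0]},
  {"claw":0.1,"linear":[0,0,-1],"turn":[0,0,0]},
], force=4)

```text
time_s: 4.42
ee_pos: [0.5257, 0.1108, 0.058]
eef_rot: [3.14, -0.001, 1.808]
force: [0.0, -0.9, -0.4]
grip_width: 0.0093
```

```bash
python3 st.py 0.5257 0.111 0.058 103.6; python3 - <<'E'
from h import *
n="scene";im=vision.camera(n); cv2.imwrite(f"pics/{n}4.png",im)
x0,y0,x1,y1=260,120,360,240
cv2.imwrite(f"pics/{n}4c.png",cv2.resize(im[y0:y1,x0:x1],None,fx=5,fy=5,interpolation=cv2.INTER_CUBIC))
E
```

```text
t 4.42 p [0.5257 0.1108 0.058 ] rpy [ 3.1399e+00 -1.2000e-03  1.8083e+00] q [ 0.139  0.4    1.682  0.002  1.057 -0.1  ] F [ 0.04 -0.87 -0.42] M [-0.026 -0.082 -0.031] w 0.0093
tool shift mm [ 0.2  0.  -0. ]
turn [ 0.0017 -0.0012  0.0001]
```

View pics/scene4c.png

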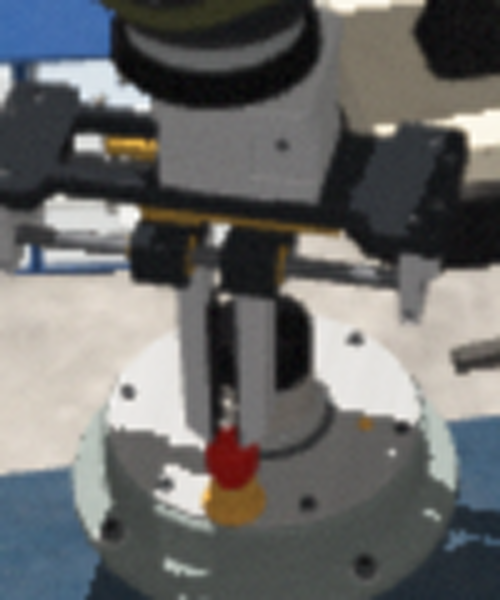

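```bash
python3 - <<'E'
from h import *
for k in (.008,-.008):
  for z in(.058,.07,.075,.08,.085,.09): print(k,z,proj("scene",np.array([.5257-.235*k,.1108+.972*k,z])).round(1))
E
```

```text
0.008 0.058 [305.3 218.2]
0.008 0.07 [305.2 214. ]
0.008 0.075 [305.1 212.3]
0.008 0.08 [305.  210.5]
0.008 0.085 [304.9 208.8]
0.008 0.09 [304.8 207. ]
-0.008 0.058 [307.  212.8]
-0.008 0.07 [306.8 208.7]
-0.008 0.075 [306.8 206.9]
-0.008 0.08 [306.7 205.2]
-0.008 0.085 [306.6 203.4]
-0.008 0.09 [306.5 201.6]
```

Call:
play_rows([
  {"claw":0.5,"linear":[0,0,0],"turn":[0.002,0,0]},
  {"claw":0.5,"linear":[0,0,0],"turn":[0.002,0,0]},
  {"claw":0.5,"linear":[0,0,0],"turn":[0.002,0,0]},
  {"claw":0.5,"linear":[0,0,0],"turn":[0.002,0,0]},
  {"claw":0.5,"linear":[0,0,8],"turn":[0.002,0,0]},
  {"claw":0.5,"linear":[0,0,12],"turn":[0.002,0,0]},
], force=20)

```text
time_s: 5.22
ee_pos: [0.5254, 0.1108, 0.0452]
eef_rot: [-3.14, -0.001, 1.808]
force: [0.4, -0.2, -0.1]
grip_width: 0.0471
```

Call:
play_rows([
  {"claw":0.5,"linear":[0,0,4],"turn":[0,0,0]},
  {"claw":0.5,"linear":[0,0,8],"turn":[0,0,0]},
  {"claw":0.5,"linear":[0,0,12],"turn":[0,0,0]},
])

```text
time_s: 5.6
ee_pos: [0.5254, 0.1108, 0.0329]
eef_rot: [-3.14, -0.001, 1.808]
force: [-1.6, -0.0, 0.7]
grip_width: 0.0469
```

```bash
python3 st.py 0.5257 0.111 0.058 103.6; python3 - <<'E'
from h import *
n="scene";im=vision.camera(n); cv2.imwrite(f"pics/{n}5.png",im)
x0,y0,x1,y1=260,120,360,240
cv2.imwrite(f"pics/{n}5c.png",cv2.resize(im[y0:y1,x0:x1],None,fx=5,fy=5,interpolation=cv2.INTER_CUBIC))
E
```

```text
t 5.6 p [0.5254 0.1108 0.0329] rpy [-3.1404e+00 -1.4000e-03  1.8083e+00] q [ 1.390e-01  4.370e-01  1.697e+00  1.000e-03  1.009e+00 -9.900e-02] F [-1.57 -0.01  0.74] M [-0.023 -0.064 -0.002] w 0.0469
tool shift mm [  0.2   0.3 -25.1]
turn [-0.0012 -0.0014  0.0001]
```

View pics/scene5c.png

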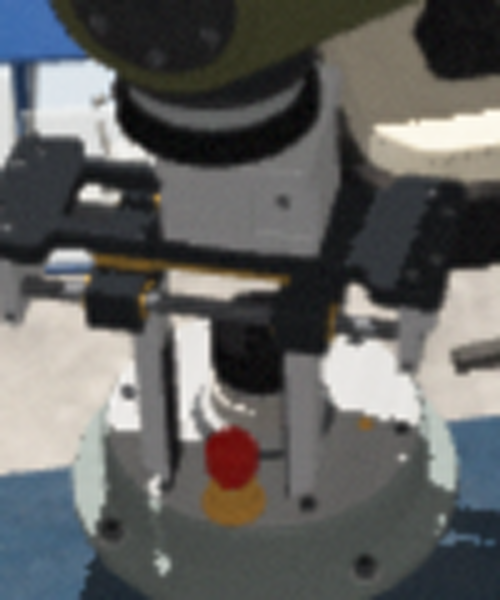

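Call:
play_rows([
  {"claw":0.1,"linear":[0,0,0],"turn":[0,0,0]},
  {"claw":0.1,"linear":[0,0,0],"turn":[0,0,0]},
  {"claw":0.1,"linear":[0,0,0],"turn":[0,0,0]},
  {"claw":0.1,"linear":[0,0,0],"turn":[0,0,0]},
], force=20)

```text
time_s: 6.15
ee_pos: [0.5256, 0.1108, 0.0327]
eef_rot: [-3.141, -0.001, 1.808]
force: [4.4, 1.3, -0.5]
grip_width: 0.0215
```

```bash
python3 st.py 0.5257 0.111 0.058 103.6
```

```text
t 6.15 p [0.5256 0.1108 0.0327] rpy [-3.1410e+00 -1.3000e-03  1.8083e+00] q [ 0.139  0.438  1.697  0.002  1.008 -0.099] F [ 4.45  1.26 -0.5 ] M [ 0.172 -0.808  0.043] w 0.0215
tool shift mm [  0.2   0.1 -25.3]
turn [-0.0006 -0.0013  0.0001]
```

Call:
play_rows([
  {"claw":0.1,"linear":[0,0.5,-3],"turn":[0,0,0]},
  {"claw":0.1,"linear":[0,0.5,-6],"turn":[0,0,0]},
  {"claw":0.1,"linear":[0,0.5,-9],"turn":[0,0,0]},
  {"claw":0.1,"linear":[0,0.5,-11.5],"turn":[0,0,0]},
  {"claw":0.1,"linear":[0,0.5,-11.5],"turn":[0,0,0]},
  {"claw":0.1,"linear":[0,0.5,-11.5],"turn":[0,0,0]},
])

```text
time_s: 6.9
ee_pos: [0.5258, 0.1109, 0.0444]
eef_rot: [-3.14, -0.001, 1.808]
force: [-5.1, -1.7, 1.8]
grip_width: 0.0214
```

```bash
cat > snap.py <<'E'
from h import *
import sys
n="scene";im=vision.camera(n); k=sys.argv[1]; cv2.imwrite(f"pics/s{k}.png",im)
x0,y0,x1,y1=250,120,370,240
cv2.imwrite(f"pics/s{k}c.png",cv2.resize(im[y0:y1,x0:x1],None,fx=5,fy=5,interpolation=cv2.INTER_CUBIC))
hsv=cv2.cvtColor(im,cv2.COLOR_BGR2HSV)
m=cv2.inRange(hsv,(0,140,50),(6,255,255))|cv2.inRange(hsv,(172,140,50),(180,255,255))
m[:195]=0;m[:,:290]=0;m[225:]=0;m[:,320:]=0
N,L,S,C=cv2.connectedComponentsWithStats(m);print(S[1:],C[1:])
E
python3 st.py; python3 snap.py 6
```

```text
t 6.9 p [0.5258 0.1109 0.0444] rpy [-3.1403e+00 -1.4000e-03  1.8082e+00] q [ 1.390e-01  4.210e-01  1.689e+00  1.000e-03  1.033e+00 -9.900e-02] F [-5.09 -1.72  1.79] M [-0.292  1.022 -0.04 ] w 0.0214
[[301 202   9  12  97]] [[305.2371134  207.16494845]]
```

View pics/s6c.png

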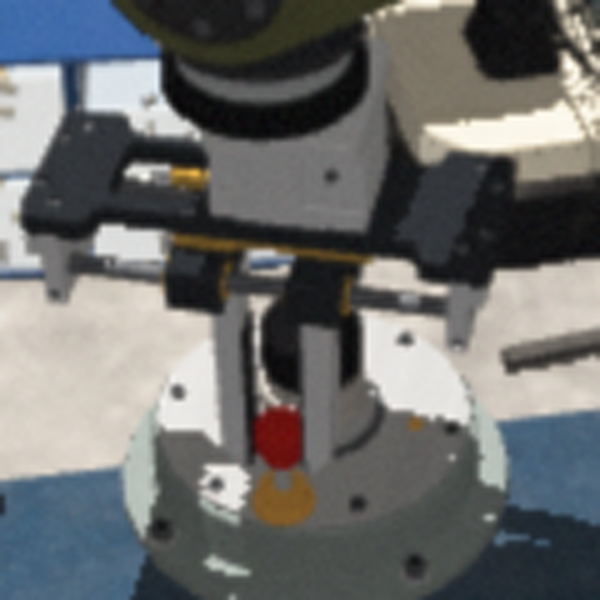

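Call:
play_rows([
  {"claw":0.45,"linear":[0,0,0],"turn":[0,0,0]},
  {"claw":0.45,"linear":[0,0,0],"turn":[0,0,0]},
  {"claw":0.45,"linear":[0,0,0],"turn":[0,0,0]},
  {"claw":0.5,"linear":[0,0,-20],"turn":[0,0,0]},
  {"claw":0.55,"linear":[0,0,-50],"turn":[0,0,0]},
  {"claw":0.6,"linear":[0,0,-50],"turn":[0,0,0]},
])

```text
time_s: 7.7
ee_pos: [0.5271, 0.111, 0.0964]
eef_rot: [3.139, -0.001, 1.808]
force: [0.0, 0.4, -0.1]
grip_width: 0.0557
```

```bash
python3 st.py 0.5393 0.0546 0.042 143.6; python3 snap.py 7
```

```text
t 7.7 p [0.5271 0.111  0.0964] rpy [ 3.1389e+00 -1.0000e-03  1.8083e+00] q [ 1.390e-01  3.540e-01  1.647e+00  1.000e-03  1.138e+00 -9.900e-02] F [ 0.05  0.36 -0.09] M [-0.017 -0.109 -0.055] w 0.0557
tool shift mm [-57.8  -1.6  54.3]
turn [ 0.003 -0.    -0.698]
[[301 202  10  12 100]] [[305.58 207.17]]
```

View pics/s7c.png

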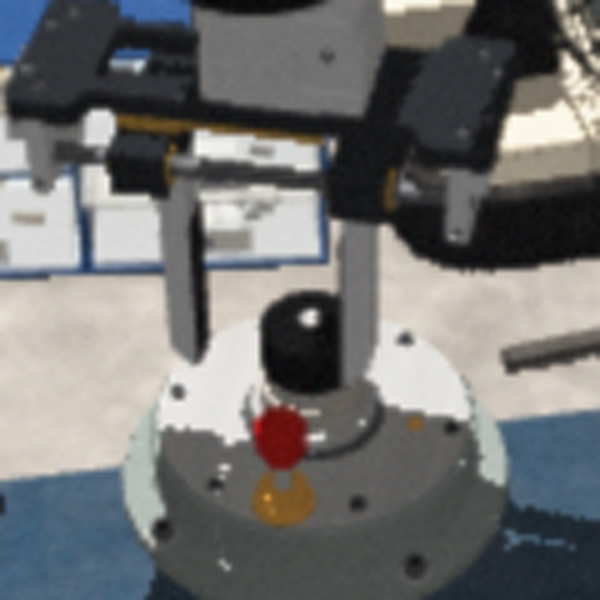

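Call:
play_rows([
  {"claw":0.64,"linear":[-15,0,0],"turn":[0,0,-0.14]},
  {"claw":0.64,"linear":[-30,0,0],"turn":[0,0,-0.28]},
  {"claw":0.64,"linear":[-45,-1,0],"turn":[0,0,-0.42]},
  {"claw":0.64,"linear":[-58,-1.6,0],"turn":[0,0,-0.56]},
  {"claw":0.64,"linear":[-58,-1.6,0],"turn":[0,0,-0.7]},
  {"claw":0.64,"linear":[-58,-1.6,0],"turn":[0,0,-0.7]},
  {"claw":0.64,"linear":[-58,-1.6,0],"turn":[0,0,-0.7]},
])

```text
time_s: 8.62
ee_pos: [0.5381, 0.0543, 0.0942]
eef_rot: [3.141, -0.001, 2.505]
force: [-0.2, 0.6, -0.6]
grip_width: 0.0602
```

```bash
python3 st.py 0.5393 0.0546 0.042 143.6; python3 snap.py 8
```

```text
t 8.62 p [0.5381 0.0543 0.0942] rpy [ 3.1410e+00 -1.4000e-03  2.5053e+00] q [ 3.200e-02  3.630e-01  1.640e+00  1.000e-03  1.139e+00 -9.030e-01] F [-0.18  0.62 -0.62] M [-0.004 -0.166  0.033] w 0.0602
tool shift mm [-0.9  0.9 52.2]
turn [ 0.0006 -0.0014 -0.001 ]
[[301 201  10  13 104]] [[305.65384615 206.96153846]]
```

View pics/s8c.png

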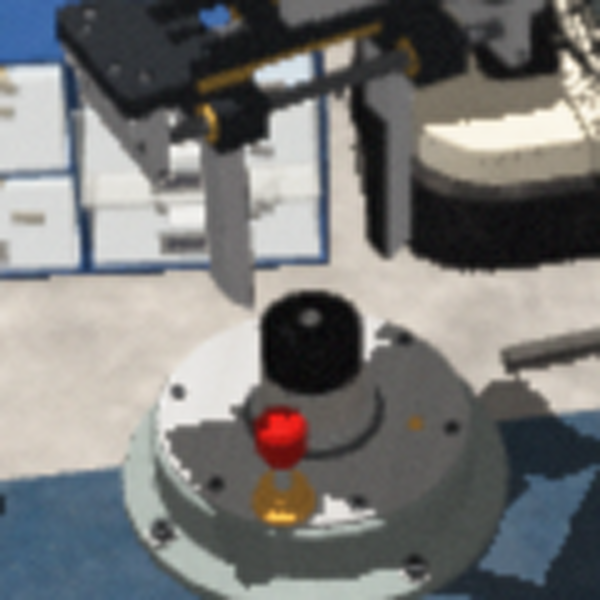

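Call:
play_rows([
  {"claw":0.64,"linear":[-0.9,0.9,15],"turn":[0,0,0]},
  {"claw":0.64,"linear":[-0.9,0.9,30],"turn":[0,0,0]},
  {"claw":0.64,"linear":[-0.9,0.9,38],"turn":[0,0,0]},
  {"claw":0.64,"linear":[-0.9,0.9,45],"turn":[0,0,0]},
  {"claw":0.64,"linear":[-0.9,0.9,51],"turn":[0,0,0]},
  {"claw":0.64,"linear":[-0.9,0.9,51],"turn":[0,0,0]},
])

```text
time_s: 9.43
ee_pos: [0.5393, 0.0545, 0.043]
eef_rot: [3.141, -0.002, 2.506]
force: [-0.0, 0.3, 0.5]
grip_width: 0.06
```

```bash
python3 st.py 0.5393 0.0546 0.042 143.6; python3 snap.py 9
```

```text
t 9.43 p [0.5393 0.0545 0.043 ] rpy [ 3.1411e+00 -1.6000e-03  2.5058e+00] q [ 0.032  0.432  1.676  0.002  1.034 -0.903] F [-0.    0.31  0.51] M [ 0.037 -0.116 -0.048] w 0.06
tool shift mm [0. 0. 1.]
turn [ 0.0005 -0.0016 -0.0005]
[[300 201  11  13 107]] [[305.56074766 206.85981308]]
```

View pics/s9c.png

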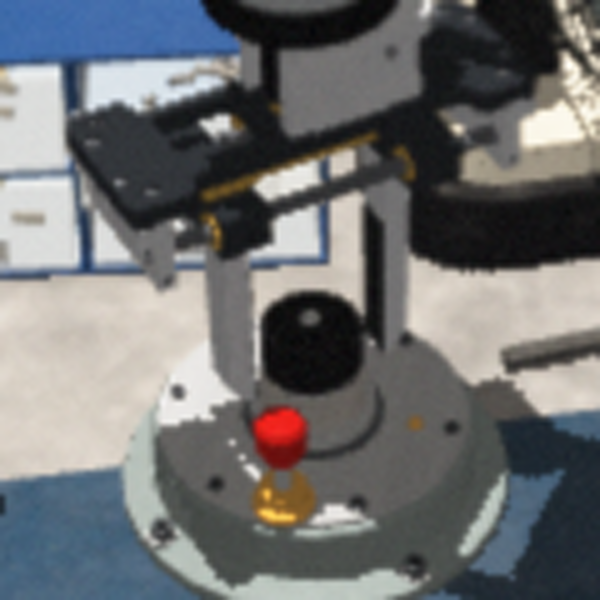

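Call:
play_rows([
  {"claw":0.3,"linear":[0,0,0],"turn":[0,0,0]},
  {"claw":0.3,"linear":[0,0,0],"turn":[0,0,0]},
  {"claw":0.3,"linear":[0,0,0],"turn":[0,0,0]},
  {"claw":0.3,"linear":[0,0,0],"turn":[0,0,0]},
], force=50)

```text
time_s: 9.98
ee_pos: [0.5393, 0.0542, 0.0437]
eef_rot: [3.142, -0.001, 2.506]
force: [-3.7, -4.4, 4.0]
grip_width: 0.043
```

```bash
python3 st.py 0.5393 0.0546 0.042 143.6; sed -i 's/if len(sys.argv)>3/if "log" in sys.argv:\n    import json,os\n    L=json.load(open("log.json")) if os.path.exists("log.json") else []\n    L.append([o["time_s"],e[2],o["moment"][2],*o["moment"][:2],*o["force"],*p]);json.dump([list(map(float,x)) for x in L],open("log.json","w"))\nelif len(sys.argv)>3/' st.py; python3 st.py log
```

```text
t 9.97 p [0.5393 0.0542 0.0437] rpy [ 3.1415e+00 -1.0000e-03  2.5060e+00] q [ 3.200e-02  4.310e-01  1.676e+00  1.000e-03  1.035e+00 -9.030e-01] F [-3.72 -4.37  4.05] M [-0.758  0.533  0.061] w 0.043
tool shift mm [0.3 0.3 1.7]
turn [ 0.0001 -0.001  -0.0003]
t 9.97 p [0.5393 0.0542 0.0437] rpy [ 3.1415e+00 -1.0000e-03  2.5060e+00] q [ 3.200e-02  4.310e-01  1.676e+00  1.000e-03  1.035e+00 -9.030e-01] F [-3.72 -4.37  4.05] M [-0.758  0.533  0.061] w 0.043
```

Call:
play_rows([
  {"claw":0.3,"linear":[0,0,0],"turn":[0,0,0.02]},
  {"claw":0.3,"linear":[0,0,0],"turn":[0,0,0.04]},
  {"claw":0.3,"linear":[0,0,0],"turn":[0,0,0.06]},
])

```text
time_s: 10.35
ee_pos: [0.5393, 0.0541, 0.0437]
eef_rot: [-3.141, -0.001, 2.445]
force: [-1.6, -2.9, 1.4]
grip_width: 0.0436
```

```bash
python3 st.py log
```

```text
t 10.35 p [0.5393 0.0541 0.0437] rpy [-3.1414e+00 -1.0000e-03  2.4447e+00] q [ 3.200e-02  4.310e-01  1.676e+00  1.000e-03  1.035e+00 -8.420e-01] F [-1.56 -2.86  1.39] M [-0.381  0.147  0.44 ] w 0.0436
```

Call:
play_rows([
  {"claw":0.3,"linear":[0,0,0],"turn":[0,0,0.02]},
  {"claw":0.3,"linear":[0,0,0],"turn":[0,0,0.04]},
  {"claw":0.3,"linear":[0,0,0],"turn":[0,0,0.06]},
  {"claw":0.3,"linear":[0,0,0],"turn":[0,0,0.08]},
])

```text
time_s: 10.85
ee_pos: [0.5393, 0.0541, 0.0437]
eef_rot: [-3.141, -0.001, 2.363]
force: [-1.6, -2.9, 1.1]
grip_width: 0.0437
```

```bash
python3 st.py log;python3 snap.py 10
```

```text
t 10.85 p [0.5393 0.0541 0.0437] rpy [-3.1413e+00 -1.1000e-03  2.3632e+00] q [ 3.200e-02  4.310e-01  1.676e+00  1.000e-03  1.035e+00 -7.610e-01] F [-1.58 -2.95  1.13] M [-0.373  0.163  0.178] w 0.0437
[[300 201  11  13 107]] [[305.60747664 206.60747664]]
```

View pics/s10c.png

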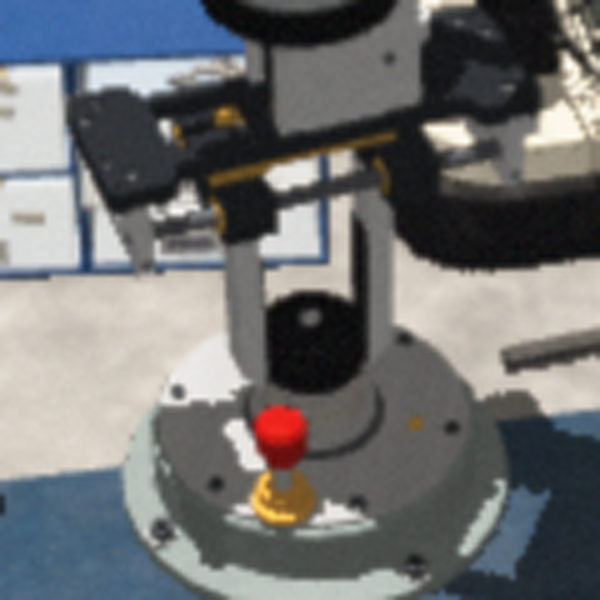

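Call:
play_rows([
  {"claw":0.3,"linear":[0,0,0],"turn":[0,0,0.07]},
  {"claw":0.3,"linear":[0,0,0],"turn":[0,0,0.14]},
  {"claw":0.3,"linear":[0,0,0],"turn":[0,0,0.21]},
  {"claw":0.3,"linear":[0,0,0],"turn":[0,0,0.28]},
  {"claw":0.3,"linear":[0,0,0],"turn":[0,0,0.35]},
  {"claw":0.3,"linear":[0,0,0],"turn":[0,0,0.42]},
  {"claw":0.3,"linear":[0,0,0],"turn":[0,0,0.49]},
  {"claw":0.3,"linear":[0,0,0],"turn":[0,0,0.56]},
])

```text
time_s: 11.9
ee_pos: [0.5391, 0.054, 0.0437]
eef_rot: [-3.14, -0.001, 1.8]
force: [-4.0, -1.9, 1.7]
grip_width: 0.043
```

```bash
python3 st.py log
```

```text
t 11.9 p [0.5391 0.054  0.0437] rpy [-3.1404e+00 -5.0000e-04  1.8000e+00] q [ 0.032  0.431  1.676  0.     1.036 -0.197] F [-3.95 -1.91  1.73] M [-0.555  0.363  0.367] w 0.043
```

Call:
play_rows([
  {"claw":0.3,"linear":[0,0,0],"turn":[0,0,0.03]},
  {"claw":0.3,"linear":[0,0,0],"turn":[0,0,0.06]},
  {"claw":0.3,"linear":[0,0,0],"turn":[0,0,0.09]},
])

```text
time_s: 12.28
ee_pos: [0.5391, 0.054, 0.0437]
eef_rot: [-3.14, -0.0, 1.709]
force: [-3.5, -2.7, 1.3]
grip_width: 0.0432
```

```bash
python3 st.py log
```

```text
t 12.28 p [0.5391 0.054  0.0437] rpy [-3.1402e+00 -4.0000e-04  1.7086e+00] q [ 0.032  0.431  1.676  0.     1.036 -0.106] F [-3.53 -2.68  1.27] M [-0.453  0.313  0.136] w 0.0432
```

Call:
play_rows([
  {"claw":0.3,"linear":[0,0,0],"turn":[0,0,0.013]},
  {"claw":0.3,"linear":[0,0,0],"turn":[0,0,0.025]},
])

```text
time_s: 12.52
ee_pos: [0.539, 0.054, 0.0437]
eef_rot: [-3.14, -0.0, 1.683]
force: [-4.1, -2.7, 2.8]
grip_width: 0.0429
```

```bash
python3 st.py log
```

```text
t 12.53 p [0.539  0.054  0.0437] rpy [-3.1402e+00 -4.0000e-04  1.6830e+00] q [ 0.032  0.431  1.676  0.     1.036 -0.08 ] F [-4.08 -2.74  2.8 ] M [-0.486  0.24   0.038] w 0.0429
```

Call:
play_rows([
  {"claw":0.3,"linear":[0,0,0],"turn":[0,0,0.013]},
  {"claw":0.3,"linear":[0,0,0],"turn":[0,0,0.025]},
])

```text
time_s: 12.78
ee_pos: [0.539, 0.0539, 0.0437]
eef_rot: [-3.14, -0.0, 1.657]
force: [-3.3, -1.8, 1.7]
grip_width: 0.0435
```

```bash
python3 st.py log
```

```text
t 12.78 p [0.539  0.0539 0.0437] rpy [-3.1401e+00 -4.0000e-04  1.6572e+00] q [ 0.032  0.431  1.676  0.     1.036 -0.055] F [-3.33 -1.75  1.69] M [-0.483  0.229  0.091] w 0.0435
```

Call:
play_rows([
  {"claw":0.3,"linear":[0,0,0],"turn":[0,0,0.013]},
  {"claw":0.3,"linear":[0,0,0],"turn":[0,0,0.025]},
])

```text
time_s: 13.02
ee_pos: [0.539, 0.054, 0.0437]
eef_rot: [-3.14, -0.0, 1.631]
force: [-3.8, -2.4, 1.1]
grip_width: 0.0433
```

```bash
python3 st.py log
```

```text
t 13.03 p [0.539  0.054  0.0437] rpy [-3.1401e+00 -4.0000e-04  1.6315e+00] q [ 0.032  0.431  1.676  0.     1.036 -0.029] F [-3.8  -2.39  1.06] M [-0.511  0.279  0.148] w 0.0433
```

Call:
play_rows([
  {"claw":0.3,"linear":[0,0,0],"turn":[0,0,0.013]},
  {"claw":0.3,"linear":[0,0,0],"turn":[0,0,0.025]},
])

```text
time_s: 13.28
ee_pos: [0.539, 0.054, 0.0437]
eef_rot: [-3.14, -0.0, 1.606]
force: [-3.8, -2.5, 1.4]
grip_width: 0.0433
```

```bash
python3 st.py log
```

```text
t 13.28 p [0.539  0.054  0.0437] rpy [-3.1401e+00 -3.0000e-04  1.6056e+00] q [ 0.032  0.431  1.676  0.     1.036 -0.003] F [-3.81 -2.53  1.38] M [-0.474  0.258  0.06 ] w 0.0433
```

Call:
play_rows([
  {"claw":0.3,"linear":[0,0,0],"turn":[0,0,0.013]},
  {"claw":0.3,"linear":[0,0,0],"turn":[0,0,0.025]},
])

```text
time_s: 13.52
ee_pos: [0.539, 0.0539, 0.0437]
eef_rot: [-3.14, -0.0, 1.579]
force: [-4.1, -2.9, 1.4]
grip_width: 0.0431
```

```bash
python3 st.py log
```

```text
t 13.53 p [0.539  0.0539 0.0437] rpy [-3.1401e+00 -3.0000e-04  1.5795e+00] q [0.032 0.431 1.676 0.    1.036 0.023] F [-4.08 -2.87  1.36] M [-0.476  0.323 -0.219] w 0.0431
```

Call:
play_rows([
  {"claw":0.3,"linear":[0,0,0],"turn":[0,0,0.013]},
  {"claw":0.3,"linear":[0,0,0],"turn":[0,0,0.025]},
])

```text
time_s: 13.78
ee_pos: [0.5389, 0.054, 0.0437]
eef_rot: [-3.14, -0.0, 1.553]
force: [-4.5, -2.7, 1.8]
grip_width: 0.0429
```

```bash
python3 st.py log
```

```text
t 13.78 p [0.5389 0.054  0.0437] rpy [-3.1399e+00 -4.0000e-04  1.5534e+00] q [3.200e-02 4.310e-01 1.676e+00 1.000e-03 1.036e+00 4.900e-02] F [-4.49 -2.69  1.82] M [-0.512  0.325 -0.337] w 0.0429
```

Call:
play_rows([
  {"claw":0.3,"linear":[0,0,0],"turn":[0,0,0.005]},
  {"claw":0.3,"linear":[0,0,0],"turn":[0,0,0.01]},
])

```text
time_s: 14.02
ee_pos: [0.5389, 0.054, 0.0437]
eef_rot: [-3.14, -0.0, 1.543]
force: [-4.2, -2.3, 1.8]
grip_width: 0.0432
```

```bash
python3 st.py log
```

```text
t 14.03 p [0.5389 0.054  0.0437] rpy [-3.1399e+00 -4.0000e-04  1.5430e+00] q [3.200e-02 4.310e-01 1.676e+00 1.000e-03 1.036e+00 5.900e-02] F [-4.22 -2.33  1.77] M [-0.442  0.323 -0.316] w 0.0432
```

Call:
play_rows([
  {"claw":0.3,"linear":[0,0,0],"turn":[0,0,0.005]},
  {"claw":0.3,"linear":[0,0,0],"turn":[0,0,0.01]},
])

```text
time_s: 14.28
ee_pos: [0.539, 0.0539, 0.0437]
eef_rot: [-3.14, -0.0, 1.533]
force: [-4.0, -3.0, 2.3]
grip_width: 0.0432
```

```bash
python3 st.py log
```

```text
t 14.28 p [0.539  0.0539 0.0437] rpy [-3.1399e+00 -4.0000e-04  1.5327e+00] q [3.200e-02 4.310e-01 1.676e+00 1.000e-03 1.036e+00 7.000e-02] F [-4.   -2.96  2.27] M [-0.478  0.273 -0.234] w 0.0432
```

Call:
play_rows([
  {"claw":0.3,"linear":[0,0,0],"turn":[0,0,0.005]},
  {"claw":0.3,"linear":[0,0,0],"turn":[0,0,0.01]},
])

```text
time_s: 14.52
ee_pos: [0.539, 0.0539, 0.0437]
eef_rot: [-3.14, -0.0, 1.523]
force: [-3.5, -3.1, 1.9]
grip_width: 0.0433
```

```bash
python3 st.py log
```

```text
t 14.53 p [0.539  0.0539 0.0437] rpy [-3.1400e+00 -3.0000e-04  1.5226e+00] q [0.032 0.431 1.676 0.    1.036 0.08 ] F [-3.54 -3.08  1.86] M [-0.536  0.264 -0.077] w 0.0433
```

Call:
play_rows([
  {"claw":0.3,"linear":[0,0,0],"turn":[0,0,0.005]},
  {"claw":0.3,"linear":[0,0,0],"turn":[0,0,0.01]},
])

```text
time_s: 14.78
ee_pos: [0.539, 0.0539, 0.0437]
eef_rot: [-3.14, -0.0, 1.513]
force: [-3.2, -1.7, 1.9]
grip_width: 0.0433
```

```bash
python3 st.py log
```

```text
t 14.78 p [0.539  0.0539 0.0437] rpy [-3.1400e+00 -1.0000e-04  1.5127e+00] q [0.032 0.431 1.676 0.    1.036 0.09 ] F [-3.22 -1.74  1.86] M [-0.516  0.284  0.17 ] w 0.0433
```

Call:
play_rows([
  {"claw":0.62,"linear":[0,0,0],"turn":[0,0,0]},
  {"claw":0.62,"linear":[0,0,0],"turn":[0,0,0]},
  {"claw":0.62,"linear":[0,0,0],"turn":[0,0,0]},
  {"claw":0.62,"linear":[0,0,-15],"turn":[0,0,0]},
  {"claw":0.62,"linear":[0,0,-40],"turn":[0,0,0]},
  {"claw":0.62,"linear":[0,0,-60],"turn":[0,0,0]},
  {"claw":0.62,"linear":[0,0,-60],"turn":[0,0,0]},
])

```text
time_s: 15.65
ee_pos: [0.54, 0.054, 0.1057]
eef_rot: [3.14, -0.0, 1.513]
force: [0.5, -0.4, 0.0]
grip_width: 0.058
```

```bash
python3 st.py 0.5257 0.111 0.0445 103.6; python3 snap.py 11
```

```text
t 15.65 p [0.54   0.054  0.1057] rpy [ 3.1397e+00 -5.0000e-04  1.5126e+00] q [0.032 0.352 1.626 0.    1.162 0.09 ] F [ 0.52 -0.41  0.02] M [-0.038 -0.104  0.011] w 0.058
tool shift mm [ 56.1 -17.7  61.2]
turn [ 1.900e-03 -2.000e-04 -2.955e-01]
[[300 201  11  13 105]] [[305.64761905 206.6       ]]
```

View pics/s11c.png

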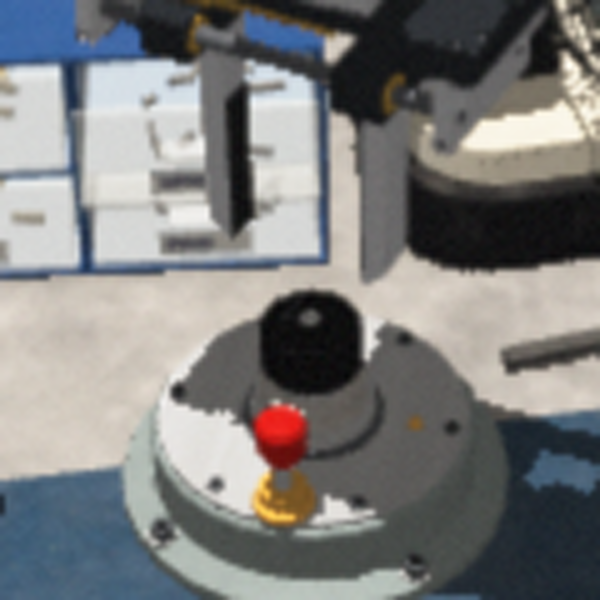

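Call:
play_rows([
  {"claw":0.55,"linear":[15,-5,0],"turn":[0,0,-0.1]},
  {"claw":0.55,"linear":[35,-11,0],"turn":[0,0,-0.2]},
  {"claw":0.55,"linear":[56,-17.7,0],"turn":[0,0,-0.295]},
  {"claw":0.55,"linear":[56,-17.7,0],"turn":[0,0,-0.295]},
  {"claw":0.5,"linear":[56,-17.7,0],"turn":[0,0,-0.295]},
  {"claw":0.5,"linear":[56,-17.7,20],"turn":[0,0,-0.295]},
])

```text
time_s: 16.45
ee_pos: [0.5259, 0.1103, 0.085]
eef_rot: [3.139, -0.0, 1.805]
force: [1.2, -0.0, -0.9]
grip_width: 0.0471
```

```bash
python3 st.py 0.5257 0.111 0.0445 103.6
```

```text
t 16.45 p [0.5259 0.1103 0.085 ] rpy [ 3.1394 -0.      1.8054] q [ 0.138  0.365  1.661  0.     1.114 -0.096] F [ 1.22 -0.02 -0.95] M [-0.043 -0.071  0.005] w 0.0471
tool shift mm [ 0.7 -0.1 40.5]
turn [ 0.0022 -0.     -0.0027]
```

Call:
play_rows([
  {"claw":0.5,"linear":[0.7,0,12],"turn":[0.002,0,-0.003]},
  {"claw":0.5,"linear":[0.7,0,24],"turn":[0.002,0,-0.003]},
  {"claw":0.5,"linear":[0.7,0,33],"turn":[0.002,0,-0.003]},
  {"claw":0.5,"linear":[0.7,0,40],"turn":[0.002,0,-0.003]},
  {"claw":0.5,"linear":[0.7,0,40],"turn":[0.002,0,-0.003]},
])

```text
time_s: 17.08
ee_pos: [0.5256, 0.111, 0.0446]
eef_rot: [-3.141, -0.0, 1.808]
force: [-0.1, -0.3, 0.0]
grip_width: 0.0471
```

Call:
play_rows([
  {"claw":0.1,"linear":[0,0,0],"turn":[0,0,0]},
  {"claw":0.1,"linear":[0,0,0],"turn":[0,0,0]},
  {"claw":0.1,"linear":[0,0,0],"turn":[0,0,0]},
  {"claw":0.1,"linear":[0,0,0],"turn":[0,0,0]},
], force=10)

```text
time_s: 17.58
ee_pos: [0.5257, 0.111, 0.0449]
eef_rot: [-3.142, -0.0, 1.808]
force: [-0.7, -0.0, 1.8]
grip_width: 0.0217
```

```bash
python3 st.py 0.5257 0.111 0.0325 103.6; python3 snap.py 12
```

```text
t 17.57 p [0.5257 0.111  0.0449] rpy [-3.1416e+00 -1.0000e-04  1.8085e+00] q [ 0.14   0.42   1.69   0.     1.032 -0.098] F [-0.7  -0.01  1.81] M [-0.003  0.049  0.022] w 0.0217
tool shift mm [ 0.  -0.  12.4]
turn [-0.     -0.0001  0.0003]
[[301 202   9  12  96]] [[305.19791667 207.11458333]]
```

View pics/s12c.png

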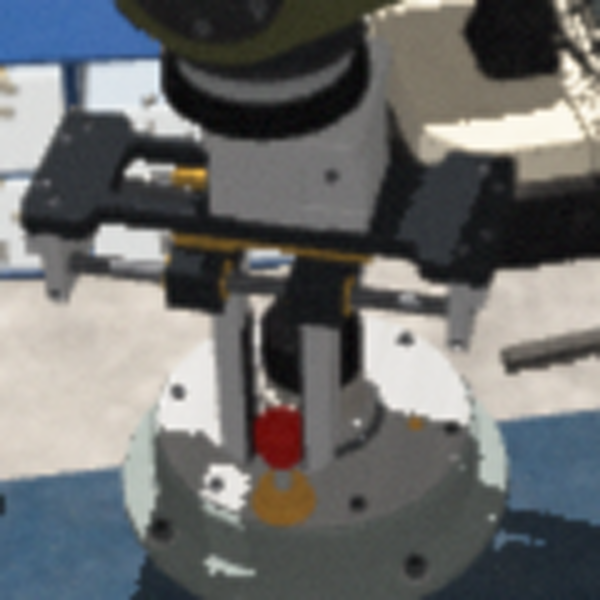

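Plunger head gripped in its raised position (px 305,207). Pushing down in small steps, with the light grip as a force limiter.

Call:
play_rows([
  {"claw":0.1,"linear":[0,0,1.5],"turn":[0,0,0]},
  {"claw":0.1,"linear":[0,0,3],"turn":[0,0,0]},
])

```text
time_s: 17.88
ee_pos: [0.5258, 0.111, 0.0419]
eef_rot: [3.141, -0.0, 1.808]
force: [-2.0, -0.4, 3.8]
grip_width: 0.0217
```

Call:
play_rows([
  {"claw":0.1,"linear":[0,0,1],"turn":[0,0,0]},
  {"claw":0.1,"linear":[0,0,2],"turn":[0,0,0]},
])

```text
time_s: 18.12
ee_pos: [0.5258, 0.111, 0.0398]
eef_rot: [3.141, -0.0, 1.808]
force: [-1.3, -0.3, 3.2]
grip_width: 0.0222
```

```bash
python3 st.py 0.5257 0.111 0.0325 103.6; python3 snap.py 13
```

```text
t 18.12 p [0.5258 0.111  0.0398] rpy [ 3.1415e+00 -1.0000e-04  1.8084e+00] q [ 0.14   0.427  1.693  0.     1.022 -0.098] F [-1.25 -0.31  3.16] M [-0.003  0.16   0.038] w 0.0222
tool shift mm [ 0.  -0.1  7.3]
turn [ 0.0001 -0.0001  0.0003]
[[301 203   9  13  98]] [[305.20408163 208.74489796]]
```

Call:
play_rows([
  {"claw":0.1,"linear":[0,0,1],"turn":[0,0,0]},
  {"claw":0.1,"linear":[0,0,2],"turn":[0,0,0]},
])

```text
time_s: 18.42
ee_pos: [0.5257, 0.111, 0.0376]
eef_rot: [3.142, -0.0, 1.808]
force: [-1.4, -1.1, 3.2]
grip_width: 0.0216
```

Call:
play_rows([
  {"claw":0.1,"linear":[0,0,1],"turn":[0,0,0]},
  {"claw":0.1,"linear":[0,0,2],"turn":[0,0,0]},
])

```text
time_s: 18.68
ee_pos: [0.5258, 0.111, 0.0356]
eef_rot: [3.141, -0.0, 1.808]
force: [-1.4, 0.7, 2.4]
grip_width: 0.0218
```

```bash
python3 st.py 0.5257 0.111 0.0325 103.6; python3 snap.py 14
```

```text
t 18.68 p [0.5258 0.111  0.0356] rpy [ 3.1415e+00 -1.0000e-04  1.8085e+00] q [ 0.14   0.433  1.695  0.     1.013 -0.098] F [-1.39  0.71  2.4 ] M [-0.01   0.153  0.007] w 0.0218
tool shift mm [ 0.  -0.1  3.1]
turn [ 0.0001 -0.0001  0.0003]
[[301 205  10  12  96]] [[305.52083333 210.32291667]]
```

Call:
play_rows([
  {"claw":0.1,"linear":[0,0,1],"turn":[0,0,0]},
  {"claw":0.1,"linear":[0,0,2],"turn":[0,0,0]},
])

```text
time_s: 18.98
ee_pos: [0.5258, 0.111, 0.0334]
eef_rot: [3.142, -0.0, 1.808]
force: [-2.2, 0.0, 4.2]
grip_width: 0.0216
```

Call:
play_rows([
  {"claw":0.1,"linear":[0,0,0.7],"turn":[0,0,0]},
  {"claw":0.1,"linear":[0,0,1.3],"turn":[0,0,0]},
])

```text
time_s: 19.23
ee_pos: [0.5258, 0.1111, 0.0328]
eef_rot: [3.141, -0.0, 1.809]
force: [-5.3, -1.1, 12.9]
grip_width: 0.0216
```

```bash
python3 st.py 0.5257 0.111 0.0325 103.6; python3 snap.py 15
```

```text
t 19.23 p [0.5258 0.1111 0.0328] rpy [ 3.1413e+00 -1.0000e-04  1.8085e+00] q [ 0.14   0.437  1.697  0.     1.007 -0.098] F [-5.32 -1.05 12.87] M [-0.182  1.059  0.042] w 0.0216
tool shift mm [-0.  -0.1  0.3]
turn [ 0.0003 -0.0001  0.0004]
[[301 206  10  12  94]] [[305.32978723 211.17021277]]
```

Call:
play_rows([
  {"claw":0.5,"linear":[0,0,0],"turn":[0,0,0]},
  {"claw":0.5,"linear":[0,0,0],"turn":[0,0,0]},
  {"claw":0.5,"linear":[0,0,0],"turn":[0,0,0]},
  {"claw":0.5,"linear":[0,0,-20],"turn":[0,0,0]},
  {"claw":0.5,"linear":[0,0,-60],"turn":[0,0,0]},
  {"claw":0.5,"linear":[0,0,-110],"turn":[0,0,0]},
  {"claw":0.5,"linear":[0,0,-150],"turn":[0,0,0]},
  {"claw":0.5,"linear":[0,0,-150],"turn":[0,0,0]},
])

```text
time_s: 20.27
ee_pos: [0.527, 0.1112, 0.1855]
eef_rot: [3.136, 0.0, 1.809]
force: [0.8, -0.6, -0.9]
grip_width: 0.0471
```

```bash
python3 st.py; python3 snap.py 16
```

```text
t 20.27 p [0.527  0.1112 0.1855] rpy [3.1361e+00 5.0000e-04 1.8085e+00] q [ 0.14   0.264  1.547  0.     1.325 -0.098] F [ 0.83 -0.56 -0.92] M [-0.09  -0.163  0.011] w 0.0471
[[301 206  11  12  97]] [[305.8556701  211.11340206]]
```

View pics/s16.png

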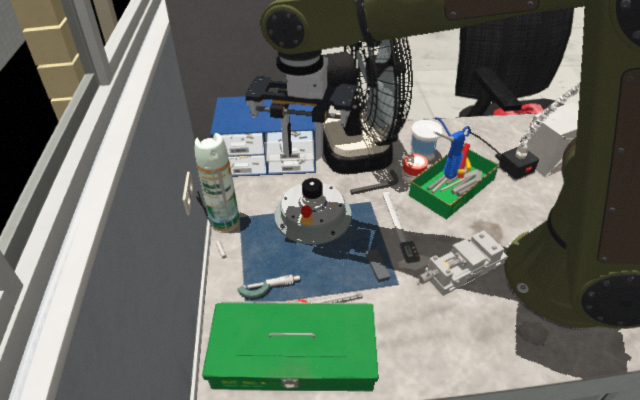

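View pics/s16c.png

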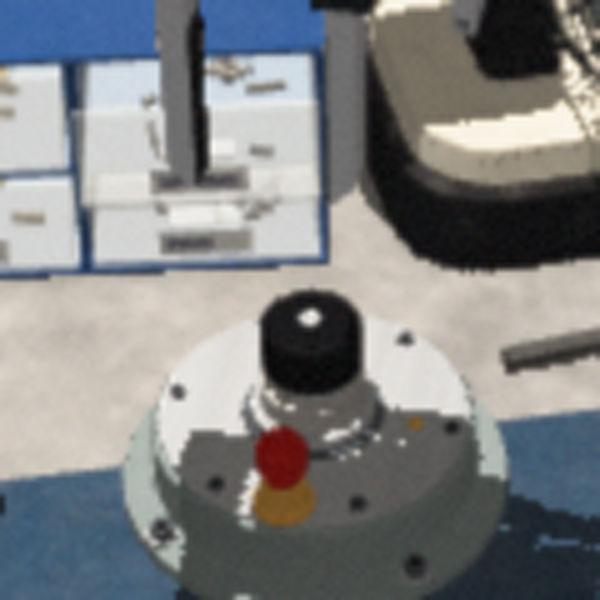

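The plunger head is back at pixel (305.9, 211.1), against (305.7, 211.1) when it was home at the start. The gripper is clear of the head and the bystanders are where they were. Handing in.

```bash
python3 -c "
from station import hand_in
print(hand_in())"
```

```text
the job is handed in; nothing more can be done
None
```

I indexed the spindle to its next station, pushed the lock plunger home and handed the job in at about 20 s. No verdict was reported.

**What I did**
- **Lifting the plunger:** I raised it about 11.5 mm. It stayed up when released.
- **Finding the notch:** I gripped the knob and turned it clockwise. The torque was about 0.44 N m leaving the old notch, then an even 0.1 N m or so. It dipped to −0.34 N m at 0.95 rad and rose back through the running level at about 0.99 rad. I let go there so the spindle could centre itself.
- **Locking:** I pushed the plunger home in steps of about 2 mm with a light 10 N grip. It went past the 7–8 mm solid-plate height at only 2–4 N. The force rose to 13 N only at the bottom, at the same height where I had first gripped it home.

**Last checks**
- The plunger head was back at its home pixel row, 211.1, the same as at the start.
- The force on the tool was about zero, with the gripper about 10 cm above the head.
- The oilstone, hex key, screwdriver and dowel looked unmoved in the scene picture; I did not measure them.

**What disagreed or is uncertain**
- **Fingertip height:** the picture showed the fingertips about 29 mm higher than the reported TCP. My first closing, at the height given in the text, met nothing above the plunger head. I used the height seen in the picture from then on, and both grasps held.
- **Spindle angle:** the 0.99 rad comes from the tool's yaw and assumes the knob did not slip in the fingers. The torque dip and the plunger going fully home both fit it.

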